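# Close the stave tub

### The job

The lid of the small wooden stave tub is lying half across the rim. Push it over with your fingertips until it drops into its seat and lies flat, level with the rim all round, then push the wooden turn-button round so that it points straight across the lid at the knob. Don't pick the lid up and don't touch its knob, which has just been glued; keep the tub standing where it is and leave the other things on the bench alone.

Things in the scene. Friction and masses are not known exactly. Their poses are not given: they have to be found in the camera images.
- tub: tub of staves, 154 mm across (160 over its hoops), 90 mm high, 0.8 kg, loose. Origin: centre of its underside, z up. Rim top at z = 90 mm, 66 to 77 mm from the axis. Inside, two crossed partition boards, 7 mm thick, divide it in four; their top edges, at z = 78 mm, are the lid's seat (an inner hoop runs round 2 mm lower). Its +x axis points from the centre to the turn-button's pivot
- lid: pale round wooden lid, 126 mm in diameter, 12 mm thick, 75 g, a dark knob on its middle. Origin: centre of its underside, z up. Starts flat on the rim, 28 to 45 mm off centre, on the side away from the turn-button. Pushed in, it tips when about 20 mm off centre and drops home within 3 mm of the centre: underside at the tub's z = 78 mm, top level with the rim
- lid_knob: dark turned knob fixed upright on the middle of the lid, 22 mm in diameter, 23 mm high; origin at its foot, on the lid's top face. Freshly glued: not to be touched
- button (a joint): angle of the turn-button, rad: dark wooden bar 12 mm wide, 10 mm thick, pivoted at one end on the rim, 42 mm from pivot to tip, underside 2 mm above the rim. 0 = points at the tub's centre, over the lid; starts at 1.45 to 2.6, clear of the lid. Growing = anticlockwise from above, so it closes clockwise. Light friction (under 1 N at the tip), no stop at 0, stays where left
- pivot (a point): the turn-button's pivot on the tub's rim, 72.5 mm from the tub's axis, 7 mm above the rim top, that is half-way up the bar
- button_tip (a point): free tip of the turn-button, at its end face, half-way up the bar, 42 mm from the pivot
- chisel: red-handled wood chisel lying on the bench beside the tub, 245 mm long; bystander
- pencil: blue pencil lying beside the tub, 170 mm long; bystander
- bung: small wooden disc lying beside the tub, 60 mm in diameter, 18 mm high; bystander
- mallet: turned wooden mallet standing on its head, 80 mm across, 238 mm high; bystander
- plane: wooden hand plane, 190 mm long, about 120 mm high; bystander
- spokeshave: spokeshave, a short steel tool with a wooden grip either side, 270 mm long; bystander
- stave: flat pale stave, 300 x 62 x 12 mm, lying on the bench; bystander
Not all that is in view belongs to the job. Leave any red or turquoise look-alike of the lid alone.

How it is judged:
By the outcome, as a careful person would: the job done as asked, in the order asked, and still so for the second after the job is handed in, with the robot touching nothing.
It also fails if it takes over 51 s, if anything falls off the work surface, if the arm or the gripper's body presses on something with over 40 N, if the wrist force passes 120 N, or if a joint passes its speed limit or range.

### The arm

A 6-joint arm with a two-finger parallel gripper is mounted at the origin on the work surface. World frame = base frame: x ahead of the robot, y to its left, z up, the work surface at z = 0. Lengths are in mm, angles in rad, forces in N, time in s.
With the tool pointing down it reaches from about 350 to 775 mm from the base axis. Payload 7.3 kg.
Tool frame: the origin (TCP) lies on the front face of the gripper's body, between the roots of the fingers; the fingertips stand 66 mm ahead of it and the grasp point (between the pads) lies 47 mm ahead of it (bot.tip_extent is the distance from the TCP to the fingertips, in mm); z points along the fingers, y is the line along which they close (so a half turn about z gives the same grasp; the last joint's range is limited). The gripper opens to 92 mm and grips with 3 to 60 N. Pads are 19 mm wide; open, the fingers measure 130 mm over their backs; the gripper's body (75 mm by 190 mm) begins 47 mm behind the grasp point.
Start: joints at [-1.366, 0.342, 1.524, -0, 1.275, -0.146], TCP at [180.438, -493.032, 292.241] pointing down, gripper open.
Joint ranges: [-2.53, 2.53], [-0.77, 2.02], [0.04, 2.7], [-1, 4.14], [0.28, 2.66], [-3.11, 3.11]. Speed limits (rad/s): [2.57, 2.57, 3.14, 3.14, 3.14, 3.14].

### API

Orientations are given as [roll, pitch, yaw] about the fixed x, y, z axes, in that order (R = Rz(yaw) Ry(pitch) Rx(roll)).
In Python, from plant import readout, viewer, order, bot gives the robot as it stands.
- The arm moves only by the shell command python3 -m creep 'ROWS'. ROWS is text: rows parted by semicolons, each of 7 numbers parted by spaces: the shift along the world's x, y, z in m, then the turn, a rotation vector about the world's x, y, z in rad, then the opening in per cent of the stroke, from 0 (shut) to 100 (fully open). A call has 1 to 8 rows; each row shifts and turns the commanded pose from where the row before left it; what a row does not reach is not made up. A row lasts 1/12 s, in which the tool goes at most 41.7 mm and 7.16 degrees, less where a joint would pass 70% of its speed; a pose out of reach is approached as far as the arm can. A call is refused whole if a number of a shift passes 0.0417 or a number of a turn 0.125, either way. A call with a gripper value outside its range is refused whole. The fingers move at their own pace and stop on an object; the grip force is fixed at half the most. Time passes only in rows, so rows that do not move let the fingers close. It gives the time, the measured TCP pose, the force, the opening and the grip force at its end, in the units of the state.
- readout.get_obs(): the state, without advancing time (a new reading comes with each control period).
- viewer.capture(name): name is "side" or "top"; returns the picture (420x560x3 uint8, red, green, blue); there is no depth.
- viewer.camera_info(name): a dict with "fx", "fy", "cx", "cy" (pixels), "origin" and "rotation" of the camera in the world. Camera axes: x right, y up, looking along -z (the intrinsics and any distortion apply to the point x, -y, -z); pixel columns grow to the right and rows downward; lengths in mm; the calibration is good to about 2 mm. A picture is of the moment at which its call begins. camera_info takes no time and is no camera call.
- order.close_job(): hands the job in; it is judged then, once.
The state is a dict: "time": time; "joint_positions": joint angles; "dq": joint speeds; "tau": joint torques, N m; "tool_pos": TCP position; "tcp_rot": TCP orientation; "contact_force": force on the tool from outside, world axes, zero at the start; "moment": the same for the moment, N m; "grip_width": finger opening in mm; "finger_force": force on a finger pad.
Only numpy, scipy, OpenCV 4.12 (cv2) and the standard library are available. Lean on these libraries where they do the work, as an engineer would, in place of code of your own. Each camera call takes 0.05 s, during which the arm holds its last target. There are 200 camera calls.

## Working session

There is one attempt and no reset: what is moved stays moved. The work goes in short steps, Python scripts to look and compute and a shell command to move; the robot and the scene stay as the last step left them, time stands still between calls to the robot, and variables do not carry over. Pictures are saved under pics/ and viewed, at most 10 in all, crops included, and the job is handed in when it is done.

```bash
mkdir -p pics; ls; python3 - <<'E'
from plant import readout, viewer, order, bot
import cv2
for n in("top","side"):
    cv2.imwrite(f"pics/{n}0.png",viewer.capture(n)[:,:,::-1]); print(viewer.camera_info(n))
print(readout.get_obs())
E
```

```text
pics
{'fx': 538.7706903076675, 'fy': 538.7706903076675, 'cx': 287.3699128238976, 'cy': 208.97592011662806, 'origin': array([ 369.79121963,    6.2808738 , 1614.91053251]), 'rotation': array([ 0.05387161, -0.02026804, -1.57752484])}
{'fx': 469.9566015465787, 'fy': 469.9566015465787, 'cx': 275.7885559156135, 'cy': 204.22693216293675, 'origin': array([-255.11623633,  833.38557853,  821.06853765]), 'rotation': array([ 1.0022597 ,  0.01508221, -2.45571537])}
{'time': 0.1, 'joint_positions': array([-1.36603506e+00,  3.42650845e-01,  1.52491715e+00,  2.10487672e-05,
        1.27541709e+00, -1.46011266e-01]), 'dq': array([ 4.32125994e-05, -1.52498713e-03, -2.16380582e-03,  1.75131670e-03,
       -7.95215908e-04, -4.38649006e-05]), 'tau': array([ 1.54019752e-03, -4.32003450e+01, -2.44693601e+01,  7.18267076e-02,
        5.25827694e-02, -5.50116795e-05]), 'tool_pos': array([ 180.36577499, -492.75109938,  291.61706156]), 'tcp_rot': array([-3.14021797e+00, -2.22503593e-04,  3.50766241e-01]), 'contact_force': array([0.38051289, 0.22635679, 0.54870537]), 'moment': array([-0.01518408, -0.04324879, -0.00940963]), 'finger_force': 0.0, 'grip_width': 91.83771613277383}
```

View pics/top0.png

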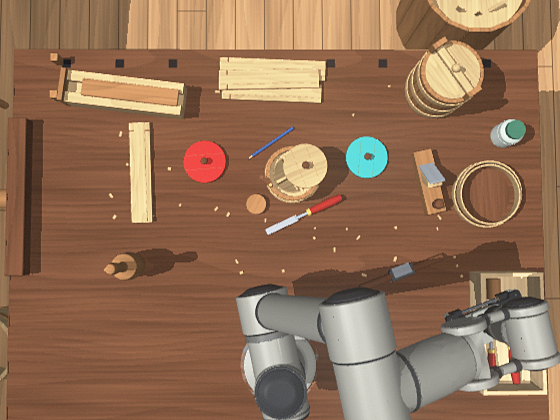

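View pics/side0.png

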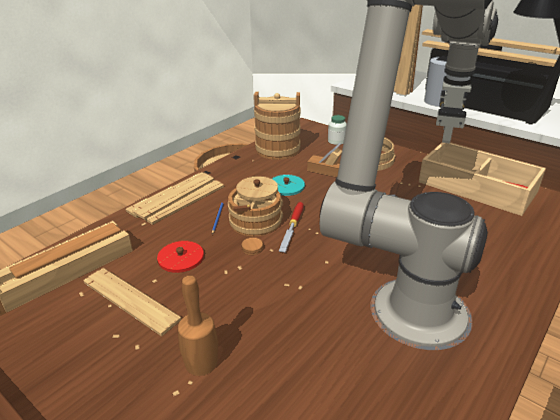

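Candidates for the lid in the top view: the pale disc on the tub (304,166), the red look-alike (205,161), the turquoise one (367,157) and the big covered tub (460,70). The pale lid on the small tub fits the description. I'll check it in one crop.

```bash
cat > h.py <<'E'
import numpy as np, cv2
from scipy.spatial.transform import Rotation as Ro
from plant import viewer
def cam(n):
    c=viewer.camera_info(n); return c,Ro.from_euler('xyz',c['rotation']).as_matrix(),np.array(c['origin'])
def ray(n,uv,z):
    c,R,o=cam(n); uv=np.atleast_2d(uv).astype(float)
    d=np.c_[(uv[:,0]-c['cx'])/c['fx'],-(uv[:,1]-c['cy'])/c['fy'],-np.ones(len(uv))]@R.T
    return o+d*((z-o[2])/d[:,2])[:,None]
def proj(n,P):
    c,R,o=cam(n); q=(np.atleast_2d(P)-o)@R
    return np.c_[c['cx']-c['fx']*q[:,0]/q[:,2],c['cy']+c['fy']*q[:,1]/q[:,2]]
E
python3 - <<'E'
import cv2,numpy as np
from h import *
a=cv2.imread('pics/top0.png')[130:215,245:345]; b=cv2.imread('pics/side0.png')[165:245,215:315]
a=cv2.resize(a,(400,340),interpolation=cv2.INTER_CUBIC); b=cv2.resize(b,(400,340),interpolation=cv2.INTER_CUBIC)
cv2.imwrite('pics/crop0.png',np.hstack([a,b]))
print(ray('top',[[304,166],[290,175]],102), ray('side',[257,190],102))
E
```

```text
[[572.56897183 -72.77058639 102.        ]
 [547.1778745  -33.00673567 102.        ]] [[560.44410116 -57.36204334 102.        ]]
```

View pics/crop0.png

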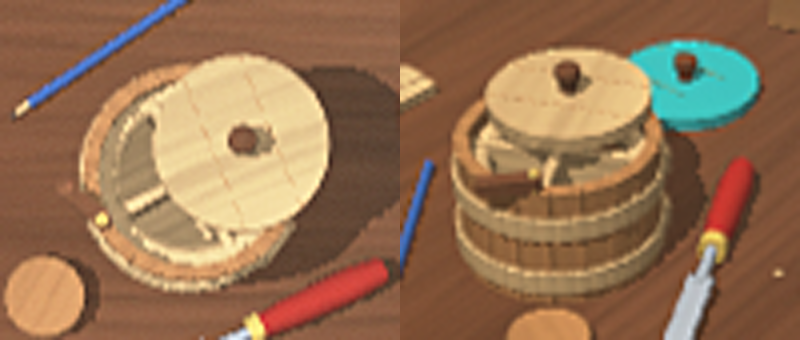

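The crop confirms it. The pale lid (top 305,165) is off-centre on the small tub. The yellow pivot pin is at top (270.5,185) and side (249,206), and the button sticks outward, up-left in the top view. Next I measure the lid, rim and pivot.

```bash
python3 - <<'E'
from h import *
from scipy.optimize import least_squares as LS
def fit(P,r=None):
    P=P[:,:2]; m=P.mean(0)
    if r: s=LS(lambda p:np.hypot(*(P-p).T)-r,m,loss='soft_l1')
    else: s=LS(lambda p:np.hypot(*(P-p[:2]).T)-p[2],[*m,60],loss='soft_l1')
    return s.x,np.abs(s.fun).mean()
T=lambda c:np.array(c)/4.+[244.6,129.6]
S=lambda c:(np.array(c)-[400,0])/[4,4.25]+[214.6,164.6]
rim=T([(80,160),(85,130),(105,95),(130,76),(165,66),(120,255),(160,272),(200,275),(240,262)])
print('rim r77',fit(ray('top',rim,90),77),'free',fit(ray('top',rim,90)))
lid=T([(240,54),(280,66),(315,95),(330,140),(315,190),(280,222),(210,215),(165,175),(155,135),(180,80)])
print('lid top',fit(ray('top',lid,102),63),fit(ray('top',lid,102)))
lids=S([(485,90),(500,65),(560,48),(610,52),(645,75),(650,100),(620,125),(560,135),(500,118)])
print('lid side',fit(ray('side',lids,102),63),fit(ray('side',lids,102)))
rs=S([(452,150),(458,170),(480,193),(520,208),(560,212),(610,200),(650,175),(664,150)])
print('rim side',fit(ray('side',rs,90),77))
print('pivot',ray('top',T((102,220)),102),ray('side',S((537,176)),102))
print('tip',ray('top',T((62,186)),97),ray('side',S((473,180)),97))
print('knob',ray('top',T((240,139)),124),ray('side',S((567,70)),124))
print('chisel',ray('top',[[343,197],[312,209],[267,233]],15),'bung',ray('top',[256,204],18),'pencil',ray('top',[[250,157],[293,128]],5))
E
```

```text
rim r77 (array([558.11835887, -36.70062336]), np.float64(0.7107472637324229)) free (array([557.80503224, -36.18405916,  76.58894366]), np.float64(0.7308858039977745))
lid top (array([575.09069778, -75.99869438]), np.float64(1.8550991807564272)) (array([575.98116077, -76.5932816 ,  61.3479541 ]), np.float64(1.1748102785441055))
lid side (array([578.09281328, -75.57251952]), np.float64(1.0703504173605642)) (array([578.15492083, -75.61301118,  62.65664579]), np.float64(1.0383888630289577))
rim side (array([544.68462126, -25.87315127]), np.float64(0.9186743657382497))
pivot [[520.24009374  23.27379693 102.        ]] [[520.37604548  23.35248778 102.        ]]
tip [[545.00571571  51.48063743  97.        ]] [[558.39324453  49.43493168  97.        ]]
knob [[574.23704821 -73.33290124 124.        ]] [[571.37691796 -68.1119968  124.        ]]
chisel [[ 490.71723763 -193.02059506   15.        ]
 [ 455.37687313 -100.07359642   15.        ]
 [ 384.86733152   34.15934682   15.        ]] bung [[471.00928996  66.32026869  18.        ]] pencil [[613.41646512  84.30918523   5.        ]
 [701.05328047 -45.57947041   5.        ]]
```

```bash
python3 -m creep '.031 .024 -.005 0 0 .119 44; .031 .024 -.005 0 0 .119 44; .031 .024 -.005 0 0 .119 44; .031 .024 -.005 0 0 .119 44; .031 .024 -.005 0 0 .119 44; .031 .024 -.005 0 0 .119 44; .031 .024 -.005 0 0 .119 44'; python3 -m creep '.031 .024 -.005 0 0 .119 44; .031 .024 -.005 0 0 .119 44; .031 .024 -.005 0 0 .119 44; .031 .024 -.005 0 0 .119 44; .031 .024 -.005 0 0 .119 44; .031 .024 -.005 0 0 .119 44; .031 .024 -.005 0 0 .119 44; 0 0 0 0 0 0 44'; python3 -c "
from plant import bot; print(bot.tip_extent)"
```

```text
time: 0.68
tool_pos: [398.6, -323.5, 256.8]
tcp_rot: [-3.141, -0.0, 1.189]
contact_force: [0.5, -1.2, 0.0]
grip_width: 49.7
finger_force: 0.0
time: 1.35
tool_pos: [618.1, -151.9, 220.0]
tcp_rot: [3.14, -0.002, 2.028]
contact_force: [-0.9, 0.6, -0.0]
grip_width: 40.5
finger_force: 0.0
65.5
```

```bash
python3 -m creep '0 0 -.02 0 0 0 44; 0 0 -.02 0 0 0 44; 0 0 -.015 0 0 0 44; 0 0 -.005 0 0 0 44; 0 0 0 0 0 0 44; 0 0 0 0 0 0 44'; python3 - <<'E'
from h import *
cv2.imwrite('pics/a.png',np.hstack([cv2.resize(viewer.capture(n)[y:y+110,x:x+130,::-1],(400,340)) for n,x,y in(('top',235,120),('side',200,140))]))
E
```

```text
time: 1.85
tool_pos: [614.5, -157.3, 162.6]
tcp_rot: [3.141, 0.0, 2.016]
contact_force: [-0.0, -0.7, 0.4]
grip_width: 40.2
finger_force: 0.0
```

View pics/a.png

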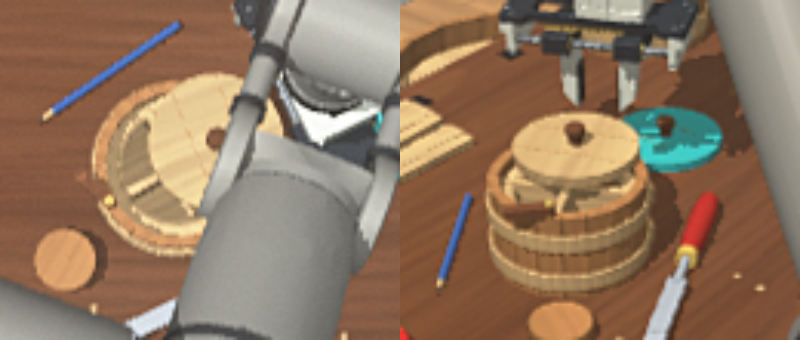

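The fingertips (side crop 575,105 and 625,110) stand behind the lid's far edge at about lid height, clear of it. I lower them a little and push towards the tub centre.

```bash
python3 -m creep '0 0 -.0035 0 0 0 44; -.0022 .0045 0 0 0 0 44; -.0022 .0045 0 0 0 0 44; -.0022 .0045 0 0 0 0 44; -.0013 .0027 0 0 0 0 44; -.0013 .0027 0 0 0 0 44; -.0013 .0027 0 0 0 0 44; -.0013 .0027 0 0 0 0 44'; python3 -m creep '-.0013 .0027 0 0 0 0 44; -.0013 .0027 0 0 0 0 44; -.0013 .0027 0 0 0 0 44; -.0013 .0027 0 0 0 0 44; -.0013 .0027 0 0 0 0 44'; python3 - <<'E'
from h import *
cv2.imwrite('pics/b.png',np.hstack([cv2.resize(viewer.capture(n)[y:y+110,x:x+130,::-1],(400,340)) for n,x,y in(('top',235,120),('side',200,140))]))
E
```

```text
time: 2.62
tool_pos: [602.7, -132.5, 158.9]
tcp_rot: [3.141, 0.0, 2.017]
contact_force: [0.3, -0.2, 0.2]
grip_width: 40.3
finger_force: 0.3
time: 3.03
tool_pos: [596.0, -119.1, 158.8]
tcp_rot: [3.141, 0.0, 2.017]
contact_force: [-0.2, -1.1, 0.3]
grip_width: 40.3
finger_force: 0.4
```

View pics/b.png

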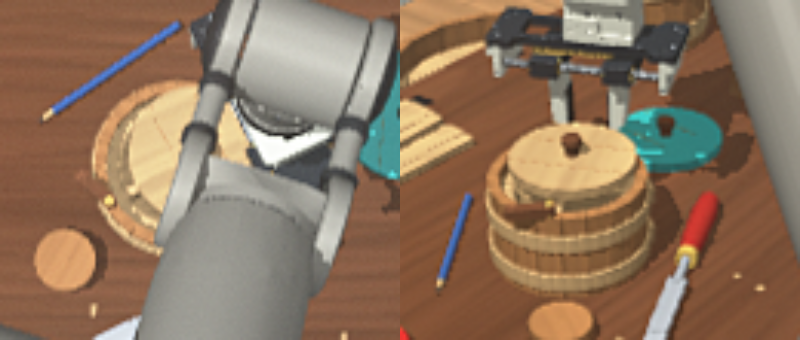

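The lid has slid to about 21 mm off centre, the knob is untouched and the tub has stayed put. I keep pushing.

```bash
python3 -m creep '-.0012 .0027 0 0 0 0 44; -.0012 .0027 0 0 0 0 44; -.0012 .0027 0 0 0 0 44; 0 0 0 0 0 0 44'; python3 -m creep '-.0012 .0027 0 0 0 0 44; -.0012 .0027 0 0 0 0 44; 0 0 0 0 0 0 44';  python3 -m creep '-.0009 .0018 0 0 0 0 44; -.0009 .0018 0 0 0 0 44; 0 0 0 0 0 0 44'; python3 - <<'E'
from h import *
cv2.imwrite('pics/c.png',np.hstack([cv2.resize(viewer.capture(n)[y:y+110,x:x+130,::-1],(400,340)) for n,x,y in(('top',235,120),('side',200,140))]))
E
```

```text
time: 3.47
tool_pos: [592.2, -110.5, 158.6]
tcp_rot: [-3.141, -0.001, 2.017]
contact_force: [0.2, -0.0, 0.2]
grip_width: 40.3
finger_force: 0.0
time: 3.72
tool_pos: [589.9, -105.1, 158.7]
tcp_rot: [-3.141, -0.0, 2.017]
contact_force: [0.1, -0.2, 0.0]
grip_width: 40.7
finger_force: 0.0
time: 3.97
tool_pos: [588.1, -101.8, 158.7]
tcp_rot: [-3.142, -0.0, 2.017]
contact_force: [-0.4, -0.2, 0.0]
grip_width: 40.8
finger_force: 0.0
```

View pics/c.png

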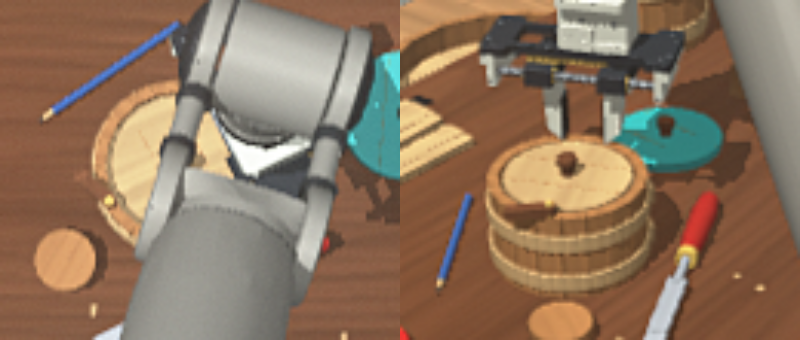

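The lid appears to be down and flush: the rim ring shows evenly all round (side crop, centre 567,172), and the tips now read no force. I raise, close the fingers and measure from the side view.

```bash
python3 -m creep '0 0 .02 0 0 0 44; 0 0 .02 0 0 0 0; 0 0 .02 0 0 .1 0; 0 0 .02 0 0 .1 0; 0 0 0 0 0 .1 0; 0 0 0 0 0 .075 0'; python3 - <<'E'
from h import *
im=viewer.capture('side')[:,:,::-1]; cv2.imwrite('pics/s1.png',im)
cv2.imwrite('pics/d.png',cv2.resize(im[178:238,220:300],(800,600),interpolation=cv2.INTER_CUBIC))
E
```

```text
time: 4.57
tool_pos: [588.9, -102.4, 240.5]
tcp_rot: [3.14, 0.003, 2.397]
contact_force: [-1.0, 0.7, -0.2]
grip_width: 12.0
finger_force: 0.0
```

View pics/d.png

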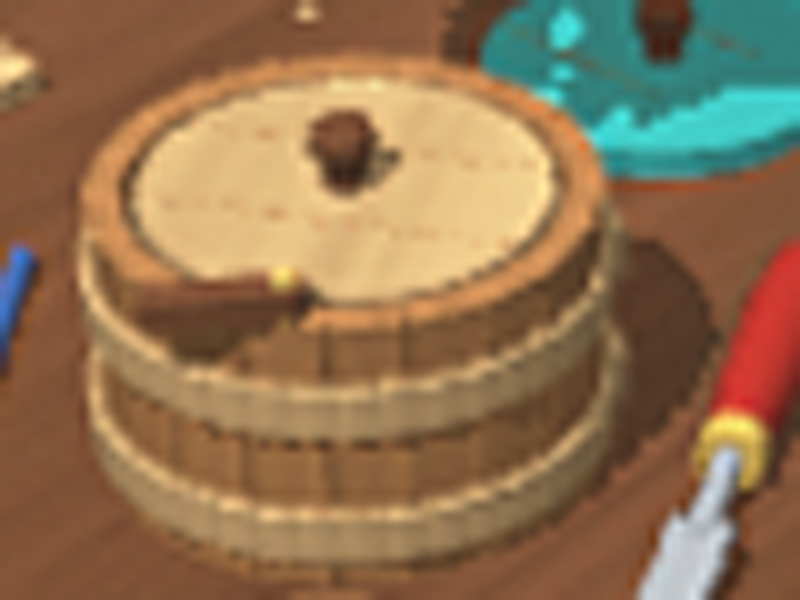

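The lid is seated, with an even gap all round inside the rim (crop centre 345,190). The pivot pin is at (287,277) and the bar's free end at about (138,292). From this picture I work out the button waypoints.

```bash
python3 - <<'E'
from h import *
from scipy.optimize import least_squares as LS
S=lambda c:np.array(c)/10.+[219.5,177.5]
def fit(P,r): return LS(lambda p:np.hypot(*(P[:,:2]-p).T)-r,P[:,:2].mean(0),loss='soft_l1')
for n,c,r in(('rim',[(80,190),(140,110),(230,68),(330,55),(430,60),(540,105),(600,170),(605,205),(560,265),(480,305),(400,325),(320,328)],77),('lid',[(132,190),(180,125),(270,88),(380,80),(470,100),(530,135),(555,180),(520,240),(450,280),(350,303)],63)):
    s=fit(ray('side',S(c),90),r); print(n,s.x,s.fun.round(1))
print('pin',ray('side',S((287,277)),103),'tip',ray('side',S([(138,285),(138,303)]),102))
piv=np.array([520,23.3]); c=np.array([558,-37.]); z=np.degrees(np.arctan2(*(c-piv)[::-1])); print('zero az',z,np.hypot(*(c-piv)))
for b in [60,50,40,20,0,-20,-40,z]:
    a=np.radians(b); d=np.array([np.cos(a),np.sin(a)]); nn=np.array([-d[1],d[0]]); print(round(b,1),(piv+25*d+15.5*nn).round(1),(piv+25*d+35*nn).round(1))
E
```

```text
rim [558.57307619 -39.66213512] [ 1.   1.4  3.   1.2  0.9 -2.6  0.1  2.2  2.2  1.3  1.4  0. ]
lid [558.51879248 -39.13688685] [-0.8 -0.5  0.3  0.2 -0.7 -0.2  0.7 -1.1 -1.   0.9]
pin [[523.60489526  22.45377242 103.        ]] tip [[555.21703254  50.45303355 102.        ]
 [548.72579733  57.25561791 102.        ]]
zero az -57.781590633744806 71.2747500872504
60 [519.1  52.7] [502.2  62.5]
50 [524.2  52.4] [509.3  64.9]
40 [529.2  51.2] [516.7  66.2]
20 [538.2  46.4] [531.5  64.7]
0 [545.   38.8] [545.   58.3]
-20 [548.8  29.3] [555.5  47.6]
-40 [549.1  19.1] [561.6  34. ]
-57.8 [546.4  10.4] [562.9  20.8]
```

```bash
python3 -m creep '-.0127 .0279 0 0 0 0 0; -.0127 .0279 0 0 0 0 0; -.0127 .0279 0 0 0 0 0; -.0127 .0279 0 0 0 0 0; -.0127 .0279 0 0 0 0 0; -.0127 .0279 0 0 0 0 0; 0 0 0 0 0 0 0; 0 0 0 0 0 0 0'; python3 -m creep '0 0 -.025 0 0 0 0; 0 0 -.025 0 0 0 0; 0 0 -.02 0 0 0 0; 0 0 -.0095 0 0 0 0; 0 0 0 0 0 0 0; 0 0 0 0 0 0 0'; python3 - <<'E'
from h import *
t=viewer.capture('top')[:,:,::-1];s=viewer.capture('side')[:,:,::-1]
cv2.imwrite('pics/e.png',np.hstack([cv2.resize(t[130:215,245:345],(400,340)),cv2.resize(s[165:245,210:310],(400,340))]))
E
```

```text
time: 5.28
tool_pos: [511.7, 66.4, 238.9]
tcp_rot: [3.142, 0.0, 2.393]
contact_force: [-0.1, 0.6, -0.1]
grip_width: 0.4
finger_force: 0.0
time: 5.78
tool_pos: [512.7, 64.6, 159.3]
tcp_rot: [-3.141, -0.0, 2.39]
contact_force: [0.8, 0.3, 1.0]
grip_width: 0.2
finger_force: 0.0
```

View pics/e.png

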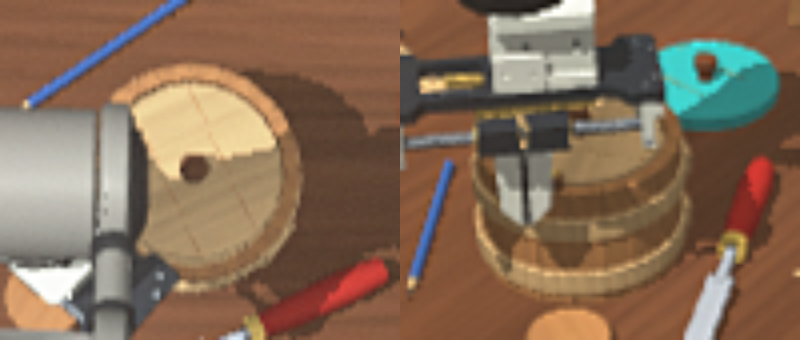

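```bash
python3 -m creep '.0044 -.0041 0 0 0 0 0; .0044 -.0041 0 0 0 0 0; .0044 -.0041 0 0 0 0 0; 0 0 0 0 0 0 0'; python3 - <<'E'
import numpy as np
a=np.radians(np.linspace(47,-59,17)); d=np.c_[np.cos(a),np.sin(a)]; n=np.c_[-d[:,1],d[:,0]]
P=[521.5,23]+25*d+15.5*n; print(P[0],P[-1],np.diff(P,axis=0).round(1).tolist())
E
```

```text
time: 6.22
tool_pos: [526.6, 52.1, 159.8]
tcp_rot: [3.14, 0.001, 2.391]
contact_force: [-0.0, -0.4, -0.1]
grip_width: 0.6
finger_force: 0.0
[527.21397663  51.85481712] [547.66204503   9.55390764] [[3.3, -0.9], [3.2, -1.2], [3.0, -1.6], [2.8, -1.9], [2.6, -2.2], [2.3, -2.5], [2.0, -2.8], [1.7, -3.0], [1.3, -3.1], [0.9, -3.3], [0.5, -3.4], [0.2, -3.4], [-0.2, -3.4], [-0.6, -3.3], [-1.0, -3.2], [-1.4, -3.1]]
```

```bash
python3 -m creep '.0033 -.0009 0 0 0 -.1156 0; .0032 -.0012 0 0 0 -.1156 0; .003 -.0016 0 0 0 -.1156 0; .0028 -.0019 0 0 0 -.1156 0; .0026 -.0022 0 0 0 -.1156 0; .0023 -.0025 0 0 0 -.1156 0; .002 -.0028 0 0 0 -.1156 0; .0017 -.003 0 0 0 -.1156 0'; python3 -m creep '.0013 -.0031 0 0 0 -.1156 0; .0009 -.0033 0 0 0 -.1156 0; .0005 -.0034 0 0 0 -.1156 0; .0002 -.0034 0 0 0 -.1156 0; -.0002 -.0034 0 0 0 -.1156 0; -.0006 -.0033 0 0 0 -.1156 0; -.001 -.0032 0 0 0 -.1156 0; 0 0 0 0 0 0 0'; python3 -m creep '-.0007 -.0015 0 0 0 -.058 0; 0 0 0 0 0 0 0; 0 0 0 0 0 0 0'
```

```text
time: 6.88
tool_pos: [546.9, 37.0, 159.5]
tcp_rot: [3.14, -0.001, 1.461]
contact_force: [1.9, 2.0, -1.4]
grip_width: 0.5
finger_force: 1.0
time: 7.55
tool_pos: [547.6, 13.4, 159.4]
tcp_rot: [3.141, -0.001, 0.653]
contact_force: [1.5, 0.3, 0.1]
grip_width: 0.6
finger_force: 0.5
time: 7.8
tool_pos: [546.9, 12.3, 159.4]
tcp_rot: [3.141, -0.0, 0.604]
contact_force: [1.1, 0.8, 1.2]
grip_width: 0.6
finger_force: 0.6
```

```bash
python3 -m creep '.006 .0036 0 0 0 0 0; .006 .0036 0 0 0 0 0; 0 0 .025 0 0 0 0; 0 0 .035 0 0 0 0; 0 0 .02 0 0 0 0'; python3 -m creep '0 -.037 0 0 0 0 0; 0 -.037 0 0 0 0 0; 0 -.037 0 0 0 0 0; 0 -.037 0 0 0 0 0; 0 -.037 0 0 0 0 0; 0 -.037 0 0 0 0 0; 0 -.037 0 0 0 0 0; 0 0 0 0 0 0 0';  python3 - <<'E'
from h import *
t=viewer.capture('top')[:,:,::-1];s=viewer.capture('side')[:,:,::-1]
cv2.imwrite('pics/top1.png',t);cv2.imwrite('pics/side1.png',s)
I=cv2.INTER_CUBIC
cv2.imwrite('pics/f.png',np.hstack([cv2.resize(t[145:205,260:325],(400,369),interpolation=I),cv2.resize(s[178:235,225:290],(400,369),interpolation=I)]))
E
```

```text
time: 8.22
tool_pos: [559.8, 19.9, 241.8]
tcp_rot: [3.14, -0.002, 0.602]
contact_force: [1.8, 0.1, -0.1]
grip_width: 0.4
finger_force: 0.0
time: 8.88
tool_pos: [558.6, -245.8, 238.8]
tcp_rot: [3.139, 0.001, 0.596]
contact_force: [-1.0, -0.5, 0.3]
grip_width: 0.4
finger_force: 0.0
```

View pics/f.png

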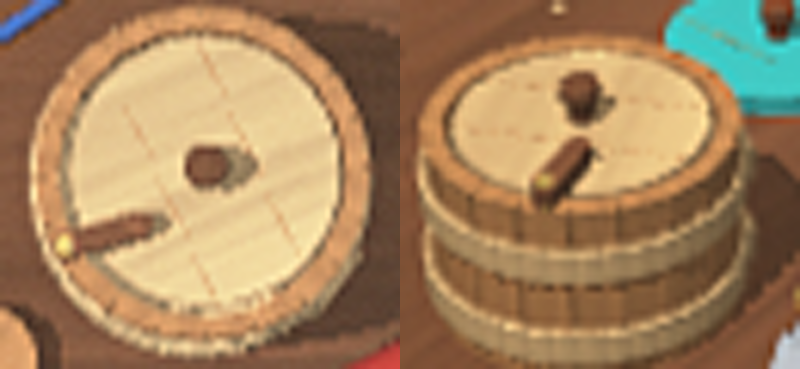

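The button has overshot: in the top crop it runs from the pin (64,244) to the tip (155,224), pointing to one side of the knob (205,165). I measure the angle with a mask.

```bash
cat > ang.py <<'E'
from h import *
import sys
def bar(n,f,box,pin):
    im=cv2.imread(f); h=im.max(2); x0,y0,x1,y1=box
    m=np.zeros(h.shape,np.uint8); c=im[y0:y1,x0:x1].astype(int); m[y0:y1,x0:x1]=((c[:,:,2]<150)&(c[:,:,2]-c[:,:,0]>25)&(c[:,:,1]<95))
    k,l,st,ce=cv2.connectedComponentsWithStats(m)
    for i in range(1,k):
        if st[i,4]>12:
            v,u=np.where(l==i); P=ray(n,np.c_[u,v],100)[:,:2]; q=P-P.mean(0); w=np.linalg.svd(q)[2][0]; w*=np.sign(-w[1])
            a=P.mean(0)-pin
            print(n,i,st[i].tolist(),ce[i].round(1),'mean',P.mean(0).round(1),'axis az',np.degrees(np.arctan2(w[1],w[0])).round(1),'from pin',np.degrees(np.arctan2(a[1],a[0])).round(1))
E
python3 - <<'E'
from ang import *
T=lambda c:np.array(c)*[65/400,60/369]+[259.6,144.6]
S=lambda c:(np.array(c)-[400,0])*[65/400,57/369]+[224.6,177.6]
pt=ray('top',T((64,244)),103)[0,:2]; ps=ray('side',S((543,181)),103)[0,:2]; print(pt,ps)
lt=T([(70,165),(95,75),(150,40),(210,33),(290,60),(340,150),(335,210),(300,280),(230,305)])
from scipy.optimize import least_squares as LS
ls=S([(450,130),(470,90),(540,57),(600,50),(680,75),(712,115),(690,155),(640,185)])
for n,uv,p in(('top',lt,pt),('side',ls,ps)):
    P=ray(n,uv,90)[:,:2]; s=LS(lambda p:np.hypot(*(P-p).T)-63,P.mean(0)); a=s.x-p; print('lid',n,s.x,'az',np.degrees(np.arctan2(a[1],a[0])),np.hypot(*a))
kt=ray('top',T((207,165)),110)[0,:2]; ks=ray('side',S((580,92)),105)[0,:2];print('knob',kt,ks)
bar('top','pics/top1.png',(266,172,300,192),pt); bar('side','pics/side1.png',(240,180,262,214),ps)
print('tip',ray('top',T((158,222)),100),ray('side',S((583,142)),102))
E
```

```text
[521.06130827  23.53943654] [523.14936426  24.4858669 ]
lid top [557.32038503 -41.97808287] az -61.03873240717239 74.88167998359776
lid side [557.67473536 -39.59620437] az -61.685632565009456 72.79088615922917
knob [556.2792537  -41.96643708] [557.51559502 -40.0580379 ]
top 1 [290, 172, 7, 3, 18] [293.2 172.9] mean [553.4 -42.1] axis az -90.6 from pin -63.8
top 2 [272, 181, 12, 6, 23] [276.7 183.3] mean [524.1   4.8] axis az -78.3 from pin -80.7
side 1 [240, 180, 22, 6, 84] [249.  181.5] mean [615.8 -83.2] axis az -132.9 from pin -49.3
side 2 [251, 189, 7, 8, 38] [254.  192.5] mean [560.3 -43.5] axis az -47.3 from pin -61.4
side 4 [246, 199, 11, 12, 54] [251.2 204.5] mean [522.8  10.8] axis az -67.5 from pin -91.4
side 7 [255, 210, 7, 4, 15] [258.5 211.6] mean [481.9  25.9] axis az -155.1 from pin 178.1
tip [[531.30125937 -19.59718156 100.        ]] [[531.05880177 -12.15087729 102.        ]]
```

The bar is at azimuth about -77° and needs to be at -61°, so it overshot by about 15°. I go round to its other side and push it back slowly, with the finger face parallel to the goal direction.

```bash
python3 -m creep '-.0085 .0327 0 0 0 -.014 0; -.0085 .0327 0 0 0 -.014 0; -.0085 .0327 0 0 0 -.014 0; -.0085 .0327 0 0 0 -.014 0; -.0085 .0327 0 0 0 -.014 0; -.0085 .0327 0 0 0 -.014 0; -.0085 .0327 0 0 0 -.014 0; 0 0 0 0 0 0 0'; python3 -m creep '0 0 0 0 0 0 0; 0 0 0 0 0 0 0'
```

```text
time: 9.65
tool_pos: [496.9, -4.2, 239.4]
tcp_rot: [-3.139, 0.0, 0.508]
contact_force: [-0.2, -0.1, 0.6]
grip_width: 0.9
finger_force: 0.0
time: 9.82
tool_pos: [499.4, -9.8, 239.5]
tcp_rot: [3.141, -0.0, 0.504]
contact_force: [-0.1, -0.3, 0.6]
grip_width: 0.3
finger_force: 0.0
```

```bash
python3 -m creep '0 -.0076 -.025 0 0 0 0; 0 0 -.025 0 0 0 0; 0 0 -.02 0 0 0 0; 0 0 -.0095 0 0 0 0; .0026 .0014 0 0 0 0 0; .0026 .0014 0 0 0 0 0; .0026 .0014 0 0 0 0 0; .0026 .0014 0 0 0 0 0'; python3 -m creep '0 0 0 0 0 0 0; .0009 .0005 0 0 0 0 0; .0009 .0005 0 0 0 0 0; .0009 .0005 0 0 0 0 0; .0009 .0005 0 0 0 0 0; .0009 .0005 0 0 0 0 0; .0009 .0005 0 0 0 0 0; 0 0 0 0 0 0 0'; python3 -m creep '.0009 .0005 0 0 0 0 0; .0009 .0005 0 0 0 0 0; .0009 .0005 0 0 0 0 0; 0 0 0 0 0 0 0; 0 0 0 0 0 0 0'
python3 - <<'E'
from ang import *
s=viewer.capture('side')[:,:,::-1]; cv2.imwrite('pics/side2.png',s)
bar('side','pics/side2.png',(244,196,264,214),np.array([523,24]))
t=viewer.capture('top')[:,:,::-1]; cv2.imwrite('pics/top2.png',t)
bar('top','pics/top2.png',(266,172,290,192),np.array([521,23.5]))
E
```

```text
time: 10.48
tool_pos: [510.7, -12.7, 161.0]
tcp_rot: [3.14, -0.002, 0.502]
contact_force: [-0.0, 0.2, 0.0]
grip_width: 0.5
finger_force: 0.0
time: 11.15
tool_pos: [515.0, -9.6, 159.7]
tcp_rot: [3.141, 0.0, 0.502]
contact_force: [-0.4, -0.6, 0.2]
grip_width: 0.4
finger_force: 0.1
time: 11.57
tool_pos: [517.7, -8.1, 159.7]
tcp_rot: [3.142, -0.0, 0.502]
contact_force: [0.7, 0.1, 0.4]
grip_width: 0.4
finger_force: 0.0
side 1 [246, 201, 18, 13, 109] [254.9 209.2] mean [498.1  23.1] axis az -11.2 from pin -177.9
```

```bash
python3 -m creep '-.005 -.0027 0 0 0 0 0; -.005 -.0027 0 0 0 0 0; 0 0 .025 0 0 0 0; 0 0 .035 0 0 0 0; 0 0 .02 0 0 0 0; .009 -.035 0 0 0 0 0; .009 -.035 0 0 0 0 0; .009 -.035 0 0 0 0 0'; python3 -m creep '.009 -.035 0 0 0 0 0; .009 -.035 0 0 0 0 0; .009 -.035 0 0 0 0 0; 0 -.01 0 0 0 0 0; 0 0 0 0 0 0 0; 0 0 0 0 0 0 0'
cat > m.py <<'E'
from ang import *
import sys
k=sys.argv[1]
for n in('top','side'): cv2.imwrite(f'pics/{n}{k}.png',viewer.capture(n)[:,:,::-1])
bar('top',f'pics/top{k}.png',(266,171,290,192),np.array([521,23.5]))
bar('side',f'pics/side{k}.png',(246,190,266,210),np.array([523,24]))
im=cv2.imread(f'pics/top{k}.png')[145:205,260:325]; im2=cv2.imread(f'pics/side{k}.png')[178:235,225:290]
cv2.imwrite(f'pics/f{k}.png',np.hstack([cv2.resize(i,(400,369),interpolation=cv2.INTER_CUBIC) for i in(im,im2)]))
E
python3 m.py 3
```

```text
time: 12.33
tool_pos: [534.4, -119.5, 240.6]
tcp_rot: [3.14, -0.001, 0.503]
contact_force: [1.2, 0.2, -0.4]
grip_width: 0.4
finger_force: 0.0
time: 12.83
tool_pos: [560.8, -233.4, 239.3]
tcp_rot: [-3.14, 0.0, 0.5]
contact_force: [0.0, 0.5, 0.2]
grip_width: 0.4
finger_force: 0.0
top 1 [272, 179, 12, 8, 31] [277.1 182.1] mean [527.4   3.6] axis az -65.3 from pin -72.3
side 1 [251, 190, 7, 7, 35] [254.  192.8] mean [559.1 -42.2] axis az -46.8 from pin -61.4
side 3 [246, 199, 10, 11, 50] [250.8 204.2] mean [524.5  10.5] axis az -61.0 from pin -83.6
```

```bash
cat > m2.py <<'E'
from h import *
import sys
def meas(k):
  for n,(x0,y0,x1,y1) in(('top',(262,168,292,194)),('side',(243,194,266,216))):
    c=cv2.resize(cv2.imread(f'pics/{n}{k}.png')[y0:y1,x0:x1],None,fx=8,fy=8,interpolation=cv2.INTER_CUBIC).astype(int)
    for th in(125,145):
        m=((c[:,:,2]<th)&(c[:,:,2]-c[:,:,1]>25)).astype(np.uint8)
        yel=(c[:,:,2]>170)&(c[:,:,1]>150)&(c[:,:,0]<120); v,u=np.where(yel); 
        kk,l,st,ce=cv2.connectedComponentsWithStats(m); 
        ctr=[(v.mean(),u.mean())] if len(u) else None
        j=max(range(1,kk),key=lambda i:st[i,4]*(abs(ce[i,0]-15*8)<70)*(st[i,1]>4))
        ct=max(cv2.findContours((l==j).astype(np.uint8),0,2)[0],key=len)
        bx=cv2.boxPoints(cv2.minAreaRect(ct)); e=[bx[1]-bx[0],bx[2]-bx[1]]; i=int(np.hypot(*e[1])>np.hypot(*e[0]))
        ends=np.array([(bx[(1+i-i)%4]+bx[2])/2,(bx[0]+bx[3])/2]) if i==0 else np.array([(bx[0]+bx[1])/2,(bx[2]+bx[3])/2])
        if i==0: ends=np.array([(bx[0]+bx[3])/2,(bx[1]+bx[2])/2])
        P=ray(n,(ends+.5)/8-.5+[x0,y0],100)[:,:2]; P=P[np.argsort(-P[:,1])]; d=P[1]-P[0]
        vv,uu=np.where(l==j); q=ray(n,(np.c_[uu,vv]+.5)/8-.5+[x0,y0],100)[:,:2]; w=np.linalg.svd(q-q.mean(0),full_matrices=False)[2][0]; w*=-np.sign(w[1])
        print(k,n,th,st[j].tolist(),'ends',P.round(1).tolist(),'rect az',np.degrees(np.arctan2(d[1],d[0])).round(1),'pca',np.degrees(np.arctan2(w[1],w[0])).round(1),'yel',(ray(n,[(u.mean()+.5)/8-.5+x0,(v.mean()+.5)/8-.5+y0],103)[0,:2].round(1) if len(u) else 0))
for k in sys.argv[1:]: meas(k)
E
python3 m2.py 1 3
```

```text
1 top 125 [92, 131, 36, 14, 207] ends [[518.5, 14.8], [520.9, 2.5]] rect az -78.9 pca -80.3 yel [528.6  17.8]
1 top 145 [77, 97, 109, 56, 2447] ends [[520.6, 21.3], [529.8, -18.8]] rect az -77.1 pca -74.0 yel [528.6  17.8]
1 side 125 [133, 129, 51, 40, 1273] ends [[477.7, 27.6], [465.7, 14.5]] rect az -132.6 pca -75.8 yel [524.9   1.8]
1 side 145 [0, 44, 184, 132, 8809] ends [[532.2, 36.9], [481.2, -3.0]] rect az -142.0 pca -27.3 yel [524.9   1.8]
3 top 125 [137, 105, 37, 21, 248] ends [[525.0, -0.8], [531.2, -13.4]] rect az -63.6 pca -64.6 yel [528.8  17.8]
3 top 145 [76, 84, 105, 69, 2516] ends [[519.6, 22.1], [535.8, -15.7]] rect az -66.9 pca -67.8 yel [528.8  17.8]
3 side 125 [132, 129, 52, 39, 1300] ends [[478.0, 27.7], [465.8, 14.3]] rect az -132.3 pca -74.0 yel [524.7   2.8]
3 side 145 [26, 41, 158, 135, 7832] ends [[525.6, 30.5], [481.8, -3.7]] rect az -142.0 pca -26.6 yel [524.7   2.8]
```

The top view gives the bar at about -67.5° against a goal of about -61°, so roughly 3.4 mm more push is needed. I repeat the approach and go that bit further.

```bash
python3 -m creep '0 .01 0 0 0 0 0; -.009 .035 0 0 0 0 0; -.009 .035 0 0 0 0 0; -.009 .035 0 0 0 0 0; -.009 .035 0 0 0 0 0; -.009 .035 0 0 0 0 0; -.009 .035 0 0 0 0 0; 0 0 0 0 0 0 0'; python3 -m creep '0 0 0 0 0 0 0; 0 0 0 0 0 0 0; 0 0 -.02 0 0 0 0; 0 0 -.035 0 0 0 0; 0 0 -.025 0 0 0 0; 0 0 0 0 0 0 0; .0025 .0014 0 0 0 .005 0; .0025 .0014 0 0 0 .005 0'; python3 -m creep '.0025 .0013 0 0 0 0 0; .0015 .0008 0 0 0 0 0; .001 .0005 0 0 0 0 0; .0008 .0005 0 0 0 0 0; .0008 .0005 0 0 0 0 0; .0008 .0005 0 0 0 0 0; .0005 .0003 0 0 0 0 0; 0 0 0 0 0 0 0'; python3 -m creep '0 0 0 0 0 0 0; 0 0 0 0 0 0 0'
```

```text
time: 13.6
tool_pos: [504.9, -6.6, 240.2]
tcp_rot: [-3.139, 0.0, 0.508]
contact_force: [0.5, 0.3, -0.5]
grip_width: -0.2
finger_force: 0.0
time: 14.27
tool_pos: [513.4, -11.4, 160.6]
tcp_rot: [3.141, -0.001, 0.511]
contact_force: [-0.1, -0.3, 0.6]
grip_width: 0.3
finger_force: 0.0
time: 14.93
tool_pos: [520.6, -6.3, 159.7]
tcp_rot: [3.142, -0.0, 0.512]
contact_force: [0.0, 0.1, 0.5]
grip_width: 0.6
finger_force: 0.0
time: 15.1
tool_pos: [520.5, -6.3, 159.7]
tcp_rot: [-3.142, -0.0, 0.512]
contact_force: [-0.1, -0.2, -0.1]
grip_width: 0.3
finger_force: 0.0
```

```bash
python3 -m creep '-.005 -.0027 0 0 0 0 0; -.005 -.0027 0 0 0 0 0; 0 0 .025 0 0 0 0; 0 0 .035 0 0 0 0; 0 0 .02 0 0 0 0; .009 -.035 0 0 0 0 0; .009 -.035 0 0 0 0 0; .009 -.035 0 0 0 0 0'; python3 -m creep '.009 -.035 0 0 0 0 0; .009 -.035 0 0 0 0 0; .009 -.035 0 0 0 0 0; 0 -.01 0 0 0 0 0; 0 0 0 0 0 0 0; 0 0 0 0 0 0 0'; python3 m.py 4; python3 m2.py 4 | grep top
```

```text
time: 15.77
tool_pos: [537.3, -117.7, 240.6]
tcp_rot: [3.141, -0.001, 0.513]
contact_force: [0.9, 0.1, -0.5]
grip_width: 0.3
finger_force: 0.0
time: 16.27
tool_pos: [563.8, -231.6, 239.2]
tcp_rot: [-3.14, 0.0, 0.51]
contact_force: [0.2, 1.2, -0.2]
grip_width: 0.6
finger_force: 0.0
top 2 [272, 178, 8, 9, 24] [275.4 182. ] mean [527.6   8.4] axis az -52.7 from pin -66.4
side 1 [251, 190, 7, 7, 36] [254.2 192.7] mean [559.1 -43.2] axis az -47.3 from pin -61.8
side 2 [246, 199, 8, 11, 45] [250.  204.3] mean [526.3  12.1] axis az -57.9 from pin -74.6
4 top 125 [98, 114, 44, 23, 275] ends [[521.3, 12.9], [527.9, -2.0]] rect az -66.2 pca -65.5 yel [528.   17.3]
4 top 145 [74, 74, 104, 79, 2477] ends [[520.8, 23.3], [540.7, -14.2]] rect az -62.1 pca -60.9 yel [528.   17.3]
```

View pics/f4.png

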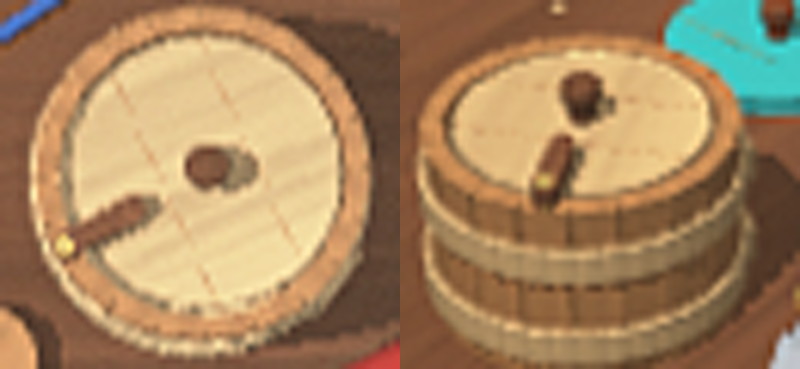

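The lid lies flush with an even rim all round. The button runs from the pin (64,245) to the tip (150,202), in line with the knob (205,167) to within about 2°. Handing in.

```bash
python3 -c "
from plant import order; print(order.close_job())"
```

```text
the job is handed in; nothing more can be done
None
```

The job is handed in: the lid is seated level with the rim, and the turn-button points at the knob to within about 2° (it overshot on the first push and I nudged it back); the knob and bystanders weren't touched, and the tub shows no visible shift.

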